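# Punch the drill spot on a mount blank

### The arm

A 7-joint arm with a two-finger parallel gripper is mounted at the origin on the work surface. World frame = base frame: x ahead of the robot, y to its left, z up, the work surface at z = 0. Lengths are in m, angles in degrees, forces in N, time in s.
With the tool pointing down it reaches from about 0.35 to 0.9 m from the base axis. Payload 7.2 kg.
Tool frame: the origin (TCP) lies midway between the tips of the shut fingers; the grasp point (between the pads) lies 19 mm behind it (env.grasp_offset is the distance from the TCP to the grasp point, in m); z points along the fingers, y is the direction in which the jaws open and shut (so a half turn about z gives the same grasp; the last joint's range is limited). The gripper opens to 85 mm and grips with 20 to 120 N. Pads are 22 mm wide; open, the fingers measure 114 mm over their backs; the gripper's body (76 mm by 85 mm) begins 54 mm behind the grasp point. The pads swing forward as they close: fully open they stand 13 mm farther back than shut.
Start: joints at [-70.6, 23.554, -0.728, 91.456, 0.321, 64.991, -4.71], TCP at [0.247, 0.574, 0.231] pointing down, gripper open.
Joint ranges: [-169.25, 169.25], [-16.82, 113.86], [-84.01, 82.57], [7.8, 145.47], [-59.2, 239.2], [7.22, 106.19], [-163.78, 163.78]. Speed limits (degrees/s): [136.94, 136.94, 172.46, 172.46, 180, 180, 180].

### API

Orientations are given as a 3x3 rotation matrix whose columns are the frame's x, y, z axes.
In Python, from station import readout, eyes, env gives the robot as it stands.
- The arm moves only by the tool move_arm, never from a script. Its argument "motion" is a list that holds one entry, the list of rows, each a list of 5 numbers: the shift along the tool's x, y, z in mm, then the turn about the tool's z in rad, then the finger opening in mm, from 0 to 85.4. A call has 1 to 8 rows; each row shifts and turns the commanded pose from where the row before left it, along the tool's axes as they then stand; what a row does not reach is not made up. A row lasts 1/10 s, in which the tool goes at most 50 mm and 8.59 degrees, less where a joint would pass 70% of its speed; a pose out of reach is approached as far as the arm can. A call is refused whole if a number of a shift passes 50 or a number of a turn 0.15, either way. A call with a gripper value outside its range is refused whole. The fingers move at their own pace and stop on an object; "newtons" is the grip in N (left out, the last holds). Time passes only in rows, so rows that do not move let the fingers close. It gives the time, the measured TCP pose, the force and the opening at its end, in the units of the state.
- readout.observe(): the state, without advancing time (a new reading comes with each control period).
- eyes.capture(name): name is "scene" or "top" or "wrist"; returns a dict with "img" (400x640x3 uint8, red, green, blue), "mtx" (3x3 intrinsics, pixels), "view" (4x4, takes a point from world to camera coordinates). Camera axes: x right, y down, z forward; pixel columns grow to the right and rows downward; lengths in m; the calibration is good to about 2 mm. The wrist camera is an equidistant fisheye: a pixel r from the principal point sees the ray r / f radians off the axis. A picture is of the moment at which its call begins. There is no depth.
- env.hand_in(): hands the job in, once; it reports no verdict.
The state is a dict: "time": time; "qpos": joint angles; "dq": joint speeds; "joint_efforts": joint torques, N m; "tcp_pos": TCP position; "orientation": TCP orientation; "force": force on the tool from outside, world axes, zero at the start; "ft_torque": the same for the moment, N m; "finger_gap": finger opening in m.
Only numpy, scipy, OpenCV 4.12 (cv2) and the standard library are available. Lean on these libraries where they do the work, as an engineer would, in place of code of your own. Each camera call takes 0.05 s, during which the arm holds its last target.

### The job

Take the spring-loaded centre punch out of its stand, put its nose down through the brass guide bushing of the marking jig and press it straight down on the clamped blank until you feel its spring build up and snap. Ease off as soon as it has snapped (do not shove on against the solid stop, and do not set it off anywhere else), then stand the punch back in its stand, collar down on the rim, and let go. Leave the other things on the table where they are.

Things in the scene. Friction and masses are not known exactly. Their poses are not given: they have to be found in the camera images.
- punch_grip (a point): Spring punch: round steel tool upright in its stand, about 0.2 kg. Point on its axis half-way up the 24 mm thick ringed grip, which runs from 34 mm below to 30 mm above (top end); z along the axis, away from the nose. Collar under the grip: 34 mm across, 6 mm thick. It has a hidden spring: the force grows, peaks, then falls away at the snap, as the nose is pushed in.
- punch_collar (a point): Centre of the flat underside of the punch's collar, 40 mm below punch_grip. Below it: a 14 mm brass sleeve, then a 10 mm dark steel nose with tapered end. At rest the nose ends 35 to 51 mm below this point: the sleeve is screwed out differently each time, fixed during a run and not measured, so the nose end must be felt.
- sear (a point): The hidden trip inside the grip, out of sight, 4 mm from the axis along punch_grip's x at rest; the nose going in drives it sideways to about 6.9 mm (snapped from 6.4 mm). Force on the nose: 1 N at first, peak about 11 N some 4 mm in, falling from there to 2 or 3 N at 8.7 mm, where a solid stop follows. All springs back when unloaded.
- mark (a point): The drill spot: point on the blank's upper face, 17 mm above the table, straight under the bushing. The fixed jig has a black base 90 x 120 x 12 mm and a dark steel bridge 30 x 116 mm (long along y of this frame) over the blank, its top 12 mm above this point; the bushing stands 18 mm off the bridge's middle towards +y.
- bushing_mouth (a point): Centre of the mouth of the brass guide bushing in the jig's bridge, 14 mm straight above the drill spot. Bore 12 mm diameter, widening like a funnel in the top 5 mm to 21 mm at the mouth; z up.
- blank: Plain metal blank fixed in the jig, 62 x 80 x 5 mm; origin at the centre of its underside, 12 mm above the table. More than 18 N from the punch would bend it.
- stand_rim (a point): Centre of the upper rim of the punch's fixed stand, 66 mm above the table: upright black tube, 26 mm across flaring to 32 mm at the rim, on a 70 x 70 x 10 mm foot. Bore 19 mm, widening in the top 10 mm to 26 mm. The collar rests on two 1 mm ears of the rim, the nose hangs free inside; punch_grip is then 40 mm above this point.
- lens_cap: Bystander, leave alone: black lens cap, disc 36 mm across, 10 mm high; origin at the middle of its underside (or of its length).
- post: Bystander, leave alone: bare steel post standing upright, 25 mm across, 50 mm high; origin at the middle of its underside (or of its length).
- mirror_mount: Bystander, leave alone: mirror mount on a short pedestal, about 95 mm high; origin at the middle of its underside (or of its length).
- lens_tube: Bystander, leave alone: black lens tube standing upright, 38 mm across, 70 mm high; origin at the middle of its underside (or of its length).
- clamp_fork: Bystander, leave alone: small steel clamping fork lying flat, 75 x 22 x 9 mm; origin at the middle of its underside (or of its length).
- ball_driver: Bystander, leave alone: screwdriver-like driver lying flat, 150 mm long; origin at the middle of its underside (or of its length).
- screw_tray: Bystander, leave alone: shallow open grey tray, 80 x 110 x 22 mm; origin at the middle of its underside (or of its length).
- beam_block: Bystander, leave alone: black plate standing upright on a foot, about 66 mm high; origin at the middle of its underside (or of its length).

How it is judged (in metres and radians):
On the way:
1. the punch, upright in the guide bushing, has been pressed on the blank until its spring snapped (x of sear in the frame of punch_grip above 0.0064 m and horizontal distance between punch_grip and mark below 0.005 m and angle between punch_grip's own z axis and vertical below 0.1 rad and contact force between punch and blank above 0.5 N), for 0.05 s.
At the end, for the whole second after the job is handed in: The punch was snapped on the blank through the bushing, and stands released and at rest in its stand: its axis within 7 mm of the stand's, its collar down on the rim (within 2.5 mm), upright within 0.08 rad (horizontal distance between punch_grip and stand_rim below 0.007 m and z of punch_grip in the frame of stand_rim between 0.037 and 0.0425 m and angle between punch_grip's own z axis and vertical below 0.08 rad and linear speed of punch below 0.02 m/s and contact force between the fingers and punch below 0.1 N); the robot touches nothing.
It fails at once if the punch pressed on the blank with more than 18 N (contact force between punch and blank above 18 N).
It fails at once if the punch set off anywhere but at the drill spot (x of sear in the frame of punch_grip above 0.0062 m and horizontal distance between punch_grip and mark above 0.008 m).
It fails at once if a bystander moved more than 25 mm (distance of any of lens_cap, post, mirror_mount, lens_tube, clamp_fork, ball_driver, screw_tray, beam_block from where it was at the start of the episode above 0.025 m).
It also fails if it takes over 64 s, if anything falls off the work surface, if the arm or the gripper's body presses on something with over 40 N, if the wrist force passes 120 N, or if a joint passes its speed limit or range.

## Working session

There is one attempt and no reset: what is moved stays moved. The work goes in short steps, Python scripts to look and compute and a tool call to move; the robot and the scene stay as the last step left them, time stands still between calls to the robot, and variables do not carry over. Pictures are saved under pics/ and viewed, and the job is handed in when it is done.

Besides the shell and the picture viewer there is one more tool, called as name(argument=value, ...), one argument or row to a line, values as JSON. move_arm: Moves the arm, as the interface text tells. Its arguments: {"type":"object","properties":{"motion":{"type":"array"},"newtons":{"type":"number"}},"required":["motion"]}

```bash
ls; mkdir -p pics; python3 - <<'E'
from station import readout, eyes, env
import cv2
s=readout.observe(); print(s, env.grasp_offset)
for n in ["scene","top","wrist"]:
    c=eyes.capture(n); cv2.imwrite(f"pics/{n}0.png",c["img"][:,:,::-1]); print(n,c["mtx"],c["view"])
E
```

```text
pics
{'time': 0.0, 'qpos': array([-70.60092401,  23.60133451,  -0.72987564,  91.50511543,
         0.323019  ,  64.98737266,  -4.71024888]), 'dq': array([-0.11848827,  0.04097605, -0.04694648, -0.14404344,  0.01282181,
        0.11472204,  0.11622163]), 'joint_efforts': array([ 1.28015754e-04, -6.00617766e+01,  6.81791380e-01, -2.99403423e+01,
        1.37383348e-02,  1.06570651e-02, -1.71626561e-05]), 'tcp_pos': array([0.24712329, 0.57353662, 0.23043097]), 'orientation': array([[-9.18422616e-01,  3.95600356e-01, -5.05864410e-04],
       [ 3.95600656e-01,  9.18421369e-01, -1.51967555e-03],
       [-1.36587507e-04, -1.59582469e-03, -9.99998717e-01]]), 'force': array([-0.21186584, -1.18922535,  0.39609998]), 'ft_torque': array([ 0.04519929,  0.006895  , -0.02048406]), 'finger_gap': 0.08533175829119409} 0.0187
scene [[362.67209973   0.         321.60813836]
 [  0.         362.67209973 200.22970618]
 [  0.           0.           1.        ]] [[ 0.44108486  0.89743722  0.00711204 -0.23456547]
 [ 0.57777827 -0.2778927  -0.76742942 -0.24944689]
 [-0.68674334  0.34261068 -0.64109399  1.32483436]
 [ 0.          0.          0.          1.        ]]
top [[453.55428634   0.         318.63299657]
 [  0.         453.55428634 204.6879938 ]
 [  0.           0.           1.        ]] [[-0.02214387 -0.99913966 -0.03506547  0.027937  ]
 [-0.99559136  0.02523571 -0.09033822  0.56696964]
 [ 0.09114541  0.03291045 -0.99529363  1.16062549]
 [ 0.          0.          0.          1.        ]]
wrist [[309.70691629   0.         321.04984863]
 [  0.         309.70691629 200.81868367]
 [  0.           0.           1.        ]] [[ 0.39647922  0.91804063 -0.00237273 -0.62353763]
 [ 0.87574486 -0.3774347   0.30102158 -0.03901625]
 [ 0.27545449 -0.12142671 -0.95361438  0.37974324]
 [ 0.          0.          0.          1.        ]]
```

View pics/scene0.png

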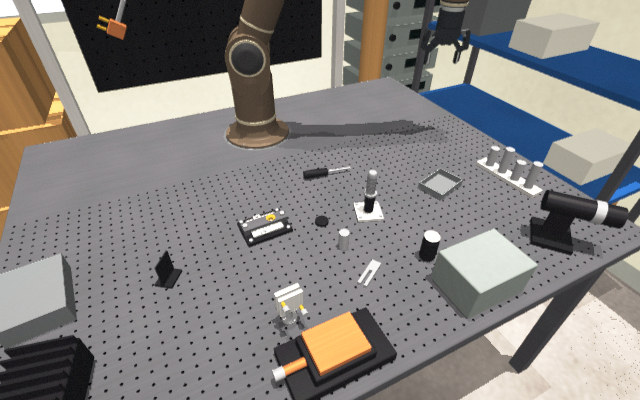

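View pics/top0.png

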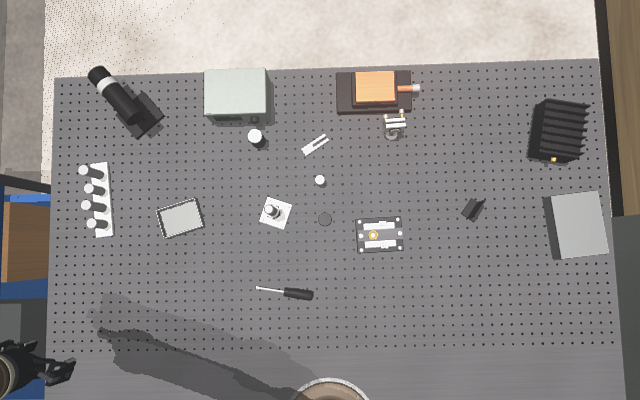

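View pics/wrist0.png

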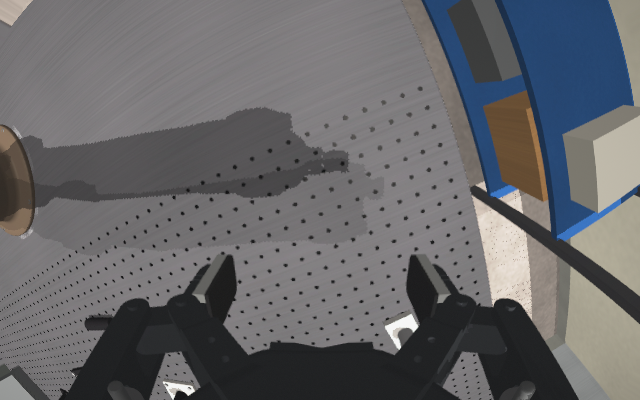

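The scene shows the punch at about (371,185) in its stand on a pale foot, and the jig at (265,225) with an orange bushing at (270,217). In the top view they are at (271,211) and (373,235). I'll zoom in next.

```bash
python3 - <<'E'
import cv2,numpy as np
def crop(n,x0,y0,x1,y1,k): return cv2.resize(cv2.imread(f"pics/{n}0.png")[y0:y1,x0:x1],None,fx=k,fy=k,interpolation=cv2.INTER_NEAREST)
a=crop("scene",345,160,395,230,6);b=crop("scene",230,195,300,250,6)
c=crop("top",250,190,300,235,6);d=crop("top",350,210,410,260,6)
W=np.zeros((600,800,3),np.uint8)
cv2.imwrite("pics/z1.png",np.hstack([a,cv2.copyMakeBorder(b,0,a.shape[0]-b.shape[0],10,0,0)]))
cv2.imwrite("pics/z2.png",np.hstack([cv2.copyMakeBorder(c,0,d.shape[0]-c.shape[0],0,10,0),d]))
E
```

```text
(no output)
```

View pics/z1.png

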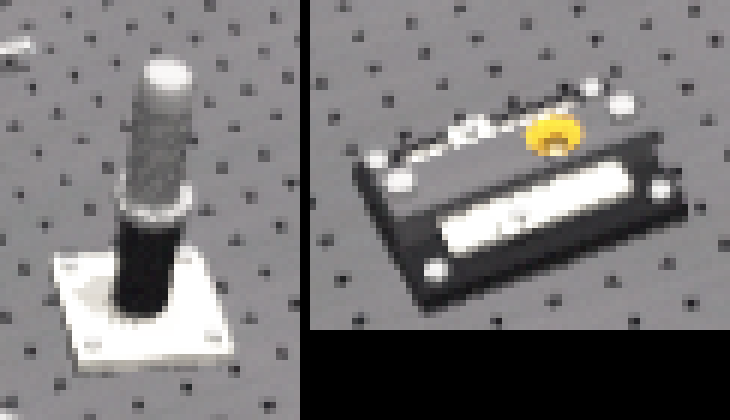

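View pics/z2.png

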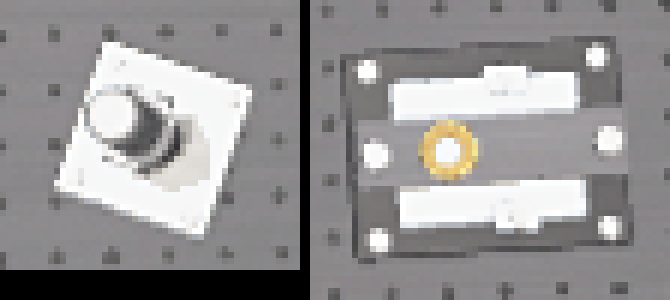

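```bash
cat > h.py <<'E'
import numpy as np,cv2
from station import readout, eyes, env
def cap(n,f=None):
    c=eyes.capture(n)
    if f: cv2.imwrite(f"pics/{f}.png",c["img"][:,:,::-1])
    return c
def ray(n,c,u,v):
    K=c["mtx"];x=(u-K[0,2])/K[0,0];y=(v-K[1,2])/K[1,1]
    if n=="wrist":
        th=np.hypot(x,y);d=np.array([x/th*np.sin(th),y/th*np.sin(th),np.cos(th)]) if th>1e-9 else np.array([0,0,1.])
    else: d=np.array([x,y,1.])
    R=c["view"][:3,:3];o=-R.T@c["view"][:3,3];d=R.T@d
    return o,d/np.linalg.norm(d)
def plane(o,d,z): return o+d*(z-o[2])/d[2]
def tri(rays):
    A=sum(np.eye(3)-np.outer(d,d) for o,d in rays);b=sum((np.eye(3)-np.outer(d,d))@o for o,d in rays)
    p=np.linalg.solve(A,b);return p,[float(np.linalg.norm((np.eye(3)-np.outer(d,d))@(p-o))) for o,d in rays]
def proj(n,c,p):
    q=c["view"][:3,:3]@p+c["view"][:3,3];K=c["mtx"]
    if n=="wrist":
        r=np.hypot(q[0],q[1]);th=np.arctan2(r,q[2]);x,y=q[:2]/r*th
    else:x,y=q[:2]/q[2]
    return np.array([K[0,0]*x+K[0,2],K[1,1]*y+K[1,2]])
E
python3 - <<'E'
from h import *
np.set_printoptions(precision=4,suppress=True)
s=cap("scene");t=cap("top")
for nm,a,b,z in [("punchtop",(373,172),(269.2,208.8),.136),("bush",(270.7,217.7),(373,235),.031)]:
    ra=ray("scene",s,*a);rb=ray("top",t,*b)
    print(nm,tri([ra,rb]),plane(*ra,z),plane(*rb,z))
print("collar", plane(*ray("top",t,250+145/6,190+135/6),.072), plane(*ray("scene",s,345+155/6,160+193/6),.072))
# jig corner screws along y: bridge screws
a=plane(*ray("top",t,350+(376-310)/6,210+155/6),.029);b=plane(*ray("top",t,350+(609-310)/6,210+139/6),.029);print("bridge",a,b,(a+b)/2,np.degrees(np.arctan2(*(a-b)[:2])))
# all bystanders on table
for n,u,v in [("cap",325,219),("post",320,184),("fork",315,145),("driver1",257,288),("driver2",312,295),("tray",181,218),("tube",256,141),("mount",392,130),("beam",473,210),("foot",275,213)]:
    print(n,plane(*ray("top",t,u,v),0.01)[:2])
E
```

```text
punchtop (array([0.5515, 0.1303, 0.1345]), [0.001551704405002863, 0.0015517044050028575]) [0.5537 0.1306 0.136 ] [0.5506 0.1288 0.136 ]
bush (array([ 0.4853, -0.1239,  0.0267]), [0.0007023781876227196, 0.0007023781876227595]) [ 0.4902 -0.1246  0.031 ] [ 0.485  -0.1242  0.031 ]
collar [0.5464 0.1255 0.072 ] [0.5541 0.1311 0.072 ]
bridge [ 0.4836 -0.0934  0.029 ] [ 0.4882 -0.1935  0.029 ] [ 0.4859 -0.1435  0.029 ] -2.614604560591041
cap [ 0.5305 -0.001 ]
post [0.6242 0.0101]
fork [0.7301 0.0212]
driver1 [0.3538 0.1815]
driver2 [0.3331 0.0375]
tray [0.5426 0.3839]
tube [0.7459 0.1803]
mount [ 0.7647 -0.1859]
beam [ 0.5447 -0.389 ]
foot [0.5497 0.1315]
```

```bash
python3 - <<'E'
from h import *
np.set_printoptions(precision=4,suppress=True)
s=readout.observe();c=cap("wrist");R=s["orientation"];V=c["view"]
o=-V[:3,:3].T@V[:3,3];print("cam in tool",R.T@(o-s["tcp_pos"]),"axis in tool",R.T@V[2,:3])
for tgt in ([.552,.130],[.4855,-.1242]):
  print(R.T@(np.array([*tgt,s["tcp_pos"][2]])-s["tcp_pos"])*1000)
E
```

```text
cam in tool [ 0.0766 -0.0003 -0.1418] axis in tool [-0.301  -0.0012  0.9536]
[-455.5067 -287.0029    0.2038]
[-495.0052 -546.7715    0.381 ]
```

move_arm(
  motion=[
    [[-40,-22,0,0,85],[-40,-22,0,0,85],[-40,-22,0,0,85],[-40,-22,0,0,85],[-40,-22,0,0,85],[-40,-22,0,0,85],[-40,-22,0,0,85],[-40,-22,0,0,85]],
  ],
)

```text
time: 1.1
tcp_pos: [0.4725, 0.2842, 0.2316]
orientation: [[-0.918, 0.396, 0.0], [0.396, 0.918, 0.0], [-0.0, 0.001, -1.0]]
force: [1.9, 0.9, 0.5]
finger_gap: 0.0851
```

move_arm(
  motion=[
    [[-40,-22,0,0,85],[-40,-22,0,0,85],[-40,-22,0,0,85],[-40,-22,0,0,85],[-40,-22,0,0,85],[0,0,0,0,85],[0,0,0,0,85]],
  ],
)

```text
time: 1.8
tcp_pos: [0.612, 0.1043, 0.2309]
orientation: [[-0.917, 0.398, -0.001], [0.398, 0.917, -0.0], [0.0, -0.0, -1.0]]
force: [0.2, 0.6, -0.0]
finger_gap: 0.0854
```

```bash
python3 - <<'E'
from h import *
np.set_printoptions(precision=4,suppress=True)
c=cap("wrist","w1");s=readout.observe();print(s["time"],s["qpos"],s["tcp_pos"],s["orientation"],s["force"])
print(proj("wrist",c,np.array([.552,.13,.1345])))
E
```

```text
1.85 [-23.6427  23.2504  12.845   92.8389  -5.6167  64.5816  57.2887] [0.6114 0.106  0.2309] [[-0.9183  0.3959 -0.0008]
 [ 0.3959  0.9183  0.0005]
 [ 0.001   0.0001 -1.    ]] [-0.9609  0.6641  0.6259]
[321.3676 120.9109]
```

View pics/w1.png

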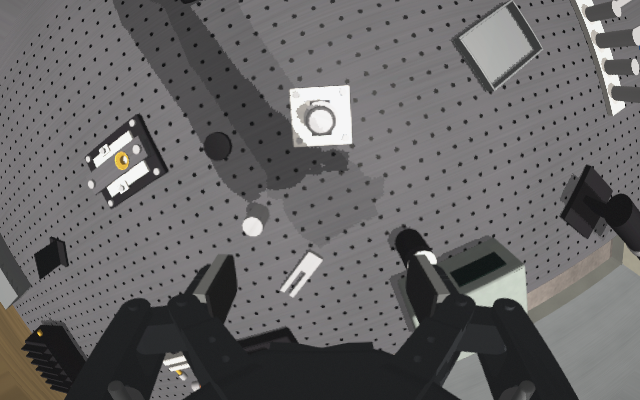

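The wrist view shows the punch's top at about (321,121), which matches the predicted (321,121), and the bushing at (122,160). I'll refine the measurement from this view.

```bash
python3 - <<'E'
import cv2,numpy as np
i=cv2.imread("pics/w1.png")
a=cv2.resize(i[80:152,285:357],None,fx=5,fy=5,interpolation=cv2.INTER_NEAREST)
b=cv2.resize(i[110:182,75:147],None,fx=5,fy=5,interpolation=cv2.INTER_NEAREST)
cv2.imwrite("pics/z3.png",np.hstack([a,b]))
E
```

```text
(no output)
```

View pics/z3.png

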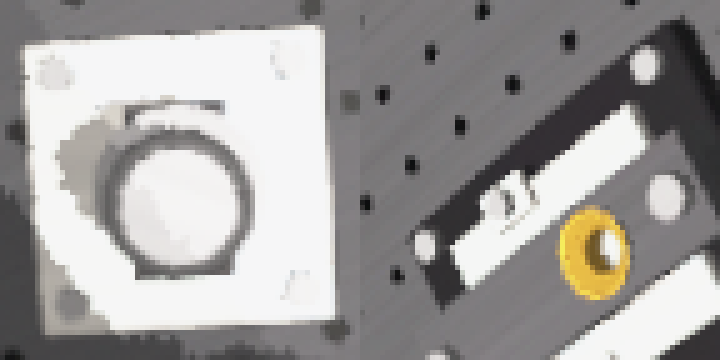

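```bash
python3 - <<'E'
from h import *
np.set_printoptions(precision=4,suppress=True)
s=cap("scene");t=cap("top");w=cap("wrist")
rs=[ray("scene",s,373,172),ray("top",t,269.2,208.8),ray("wrist",w,321,120.7)]
print("punch tri",tri(rs),"pairs",tri(rs[1:]),"w@.136",plane(*rs[2],.136))
print("foot w",plane(*ray("wrist",w,321.4,116.4),.01))
rb=[ray("scene",s,270.7,217.7),ray("top",t,373,235),ray("wrist",w,121.8,160.8)]
print("bush",tri(rb),tri(rb[1:]),[plane(*r,.031) for r in rb])
o=readout.observe();R=o["orientation"]
for p in (plane(*rs[2],.136),): print(R.T@(p-o["tcp_pos"])*1000)
E
```

```text
punch tri (array([0.5509, 0.1314, 0.1336]), [0.0011045774783002126, 0.002254185068503884, 0.001290016773529104]) pairs (array([0.552 , 0.1321, 0.1134]), [0.0005120742148566554, 0.0005120742148565437]) w@.136 [0.5506 0.1327 0.136 ]
foot w [0.5514 0.1327 0.01  ]
bush (array([ 0.4861, -0.1241,  0.0274]), [0.0006560671926113611, 0.0011032809332765592, 0.0008304531822246489]) (array([ 0.4859, -0.1248,  0.0263]), [0.0008483193733375185, 0.0008483193733374314]) [array([ 0.4902, -0.1246,  0.031 ]), array([ 0.485 , -0.1242,  0.031 ]), array([ 0.4874, -0.1216,  0.031 ])]
[65.4696 -0.5513 95.3369]
```

move_arm(
  motion=[
    [[33,0,0,0,85],[32,0,0,0,85],[0,0,0,0,85],[0,0,0,0,85]],
  ],
)

```text
time: 2.4
tcp_pos: [0.5515, 0.1328, 0.2319]
orientation: [[-0.92, 0.393, 0.001], [0.393, 0.92, 0.001], [-0.001, 0.001, -1.0]]
force: [-0.1, 0.2, 0.2]
finger_gap: 0.0849
```

```bash
python3 - <<'E'
from h import *
np.set_printoptions(precision=4,suppress=True)
c=cap("wrist","w2");s=readout.observe();print(s["time"],s["tcp_pos"],s["force"])
print(proj("wrist",c,np.array([.551,.132,.136])))
i=cv2.imread("pics/w2.png")
cv2.imwrite("pics/z4.png",cv2.resize(i[160:310,200:440],None,fx=3,fy=3,interpolation=cv2.INTER_NEAREST))
E
```

```text
2.45 [0.5522 0.1321 0.2319] [ 0.2678  0.6329 -0.0342]
[320.4523 202.4354]
```

View pics/z4.png

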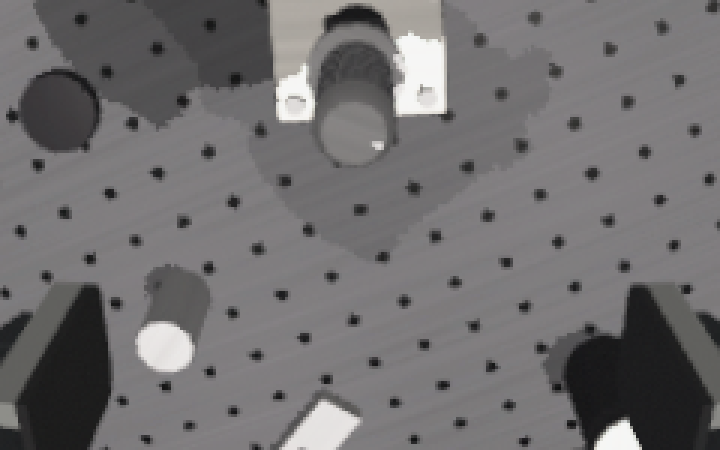

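```bash
python3 - <<'E'
from h import *
np.set_printoptions(precision=4,suppress=True)
w=cap("wrist");o=readout.observe();R=o["orientation"]
# w1 view reconstructed from logged TCP 
T=np.eye(4);
r2=ray("wrist",w,318.2,204.3)
r1o=r2[0]-o["tcp_pos"]+np.array([.6114,.1060,.2309])
import numpy as np
K=w["mtx"];r1=(r1o,ray("wrist",w,321,120.7)[1])
print(tri([r1,r2])); p=plane(*r2,.136);print(p,R.T@(p-o["tcp_pos"])*1000)
for q in [(357,68)]: print("collar",plane(*ray("wrist",w,200+q[0]/3,160+q[1]/3),.072))
E
```

```text
(array([0.55  , 0.1312, 0.1457]), [0.0009787715748135668, 0.0009787715748135078])
[0.5524 0.1289 0.136 ] [-0.8528 -2.4809 95.685 ]
collar [0.5509 0.1299 0.072 ]
```

move_arm(
  motion=[
    [[0,-1.5,30,0,85],[0,0,40,0,85],[0,0,40,0,85],[0,0,20,0,85],[0,0,12,0,85],[0,0,0,0,85],[0,0,0,0,85]],
  ],
)

```text
time: 3.2
tcp_pos: [0.5524, 0.1298, 0.09]
orientation: [[-0.918, 0.396, 0.001], [0.396, 0.918, 0.0], [-0.001, 0.001, -1.0]]
force: [1.0, 0.0, -0.3]
finger_gap: 0.085
```

```bash
python3 - <<'E'
from h import *
np.set_printoptions(precision=4,suppress=True)
c=cap("wrist","w3");t=cap("scene","s3");s=readout.observe();print(s["time"],s["tcp_pos"],s["force"])
i=cv2.imread("pics/w3.png");j=cv2.imread("pics/s3.png")
cv2.imwrite("pics/z5.png",np.hstack([i[150:400,150:490],cv2.resize(j[140:223,340:420],(241,250))]))
E
```

```text
3.3 [0.5526 0.1301 0.0907] [-0.6433 -0.0293 -0.2034]
```

View pics/z5.png

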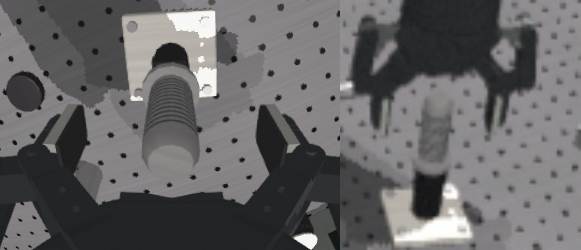

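The punch stands centred between the pads: its top is at (171,160) in the crop and the pads are at x 65 and 275. I'll check how far it sits from the pads' centre line in tool x.

```bash
python3 - <<'E'
from h import *
np.set_printoptions(precision=4,suppress=True)
w=cap("wrist");o=readout.observe();R=o["orientation"]
i=cv2.imread("pics/w3.png");cv2.imwrite("pics/z6.png",cv2.resize(i[220:350,270:370],None,fx=5,fy=4.5,interpolation=cv2.INTER_NEAREST))
for uv in [(321,310),(321,303)]:
  p=plane(*ray("wrist",w,*uv),.136);print(p,R.T@(p-o["tcp_pos"])*1000)
E
```

```text
[0.5505 0.1304 0.136 ] [  1.7345  -0.452  -45.3211]
[0.5474 0.1318 0.136 ] [  5.1672  -0.4481 -45.3272]
```

View pics/z6.png

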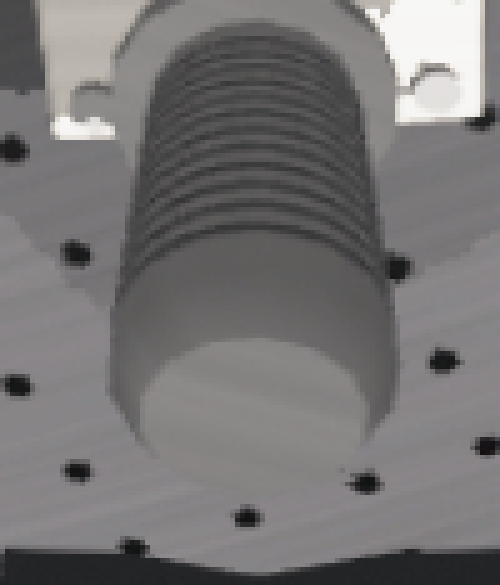

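move_arm(
  motion=[
    [[1,0,0,0,85],[0,0,0,0,10],[0,0,0,0,10],[0,0,0,0,10],[0,0,0,0,10],[0,0,0,0,10],[0,0,0,0,10],[0,0,0,0,10]],
  ],
  newtons=80,
)

```text
time: 4.15
tcp_pos: [0.5506, 0.1303, 0.0895]
orientation: [[-0.918, 0.396, 0.0], [0.396, 0.918, 0.0], [-0.0, 0.0, -1.0]]
force: [-1.1, -0.3, 5.0]
finger_gap: 0.0224
```

move_arm(
  motion=[
    [[0,0,0,0,10],[0,0,0,0,10]],
  ],
)

```text
time: 4.35
tcp_pos: [0.5506, 0.1303, 0.0895]
orientation: [[-0.918, 0.396, 0.0], [0.396, 0.918, 0.0], [-0.0, 0.0, -1.0]]
force: [-1.2, -0.2, 5.0]
finger_gap: 0.0226
```

move_arm(
  motion=[
    [[0,0,-5,0,10],[0,0,-10,0,10],[0,0,-15,0,10],[0,0,-20,0,10],[0,0,-20,0,10],[0,0,-20,0,10],[0,0,0,0,10],[0,0,0,0,10]],
  ],
)

```text
time: 5.15
tcp_pos: [0.5505, 0.1304, 0.1793]
orientation: [[-0.918, 0.396, 0.001], [0.396, 0.918, 0.0], [-0.0, 0.001, -1.0]]
force: [-1.4, -0.8, -2.0]
finger_gap: 0.0226
```

```bash
python3 - <<'E'
from h import *
np.set_printoptions(precision=4,suppress=True)
c=cap("wrist","w4");t=cap("scene","s4");q=cap("top","t4");s=readout.observe();print(s["time"],s["tcp_pos"],s["force"],s["ft_torque"],s["finger_gap"])
i=cv2.imread("pics/w4.png");j=cv2.imread("pics/s4.png")
cv2.imwrite("pics/z7.png",np.hstack([cv2.resize(i[150:350,230:410],None,fx=2,fy=2),cv2.resize(j[120:220,330:425],(380,400),interpolation=cv2.INTER_NEAREST)]))
E
```

```text
5.3 [0.5497 0.1302 0.1781] [ 0.4636  0.3691 -2.1918] [-0.0232 -0.0527  0.038 ] 0.022285447900006215
```

View pics/z7.png

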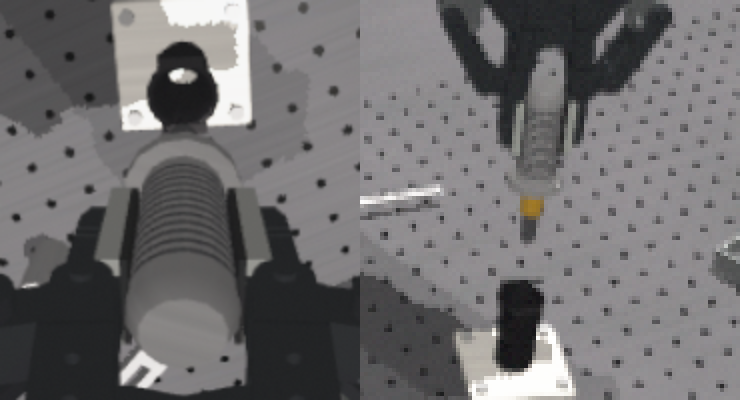

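```bash
python3 - <<'E'
from h import *
np.set_printoptions(precision=4,suppress=True)
t=cap("scene");w=cap("wrist");s=readout.observe();print(s["tcp_pos"])
x,y=s["tcp_pos"][:2]
dz=s["tcp_pos"][2]-.0895
for z in (.136,.106,.072,.066,.031,.027,.023,.019,.015): 
  p=proj("scene",t,np.array([x,y,z+dz]));print(z,(p-[330,120])*4+[360,0], (proj("wrist",w,np.array([x,y,z+dz]))-[230,150])*2)
# rim of stand
for uv in ((182/2+230,75/2+150),): print("rim w",plane(*ray("wrist",w,*uv),.066))
print("rim s",plane(*ray("scene",t,330+(521-360)/4,120+286/4),.066))
E
```

```text
[0.5499 0.1302 0.1782]
0.136 [542.8278  80.7172] [184.4506 331.8945]
0.106 [537.67   124.5719] [184.3279 252.4958]
0.072 [532.0944 171.9793] [184.2167 190.3377]
0.066 [531.1387 180.1049] [184.1998 181.5114]
0.031 [525.7241 226.1429] [184.115  139.0448]
0.027 [525.1222 231.2611] [184.1066 134.9957]
0.023 [524.5236 236.3507] [184.0985 131.0833]
0.019 [523.9283 241.412 ] [184.0905 127.3012]
0.015 [523.3364 246.4452] [184.0828 123.6431]
rim w [0.5418 0.1328 0.066 ]
rim s [0.5449 0.1357 0.066 ]
```

```bash
python3 - <<'E'
from h import *
np.set_printoptions(precision=4,suppress=True)
w=cap("wrist")
i=cv2.imread("pics/w4.png");j=cv2.imread("pics/s4.png")
for v in (92,96): print("rim w",plane(*ray("wrist",w,321,150+v/2),.066))
cv2.imwrite("pics/z8.png",np.hstack([cv2.resize(i[150:240,280:370],(450,450),interpolation=cv2.INTER_NEAREST),cv2.resize(j[125:185,345:385],(300,450),interpolation=cv2.INTER_NEAREST)]))
E
```

```text
rim w [0.5488 0.1298 0.066 ]
rim w [0.5505 0.1291 0.066 ]
```

View pics/z8.png

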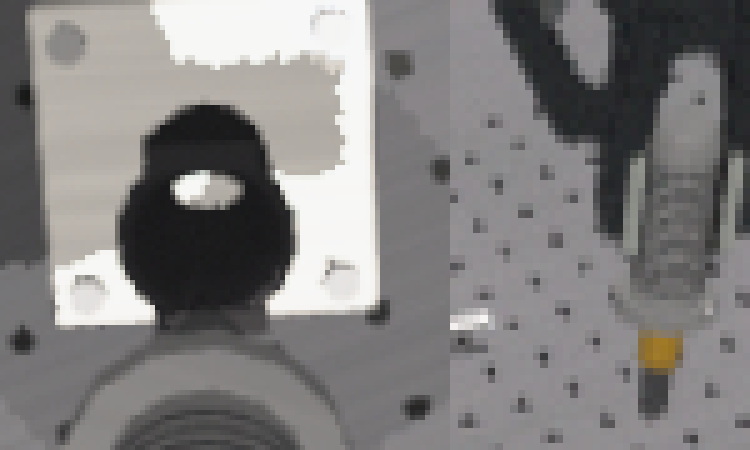

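move_arm(
  motion=[
    [[-7,-17,0,0,10],[-13,-33,0,0,10],[-15,-38,0,0,10],[-15,-38,0,0,10],[-15,-38,0,0,10],[-15,-38,0,0,10],[-14,-35,0,0,10],[-8,-22,0,0,10]],
  ],
)

```text
time: 6.25
tcp_pos: [0.541, -0.1516, 0.179]
orientation: [[-0.917, 0.399, -0.0], [0.399, 0.917, -0.001], [-0.0, -0.001, -1.0]]
force: [0.1, -0.2, -2.6]
finger_gap: 0.0226
```

move_arm(
  motion=[
    [[0,0,0,0,10],[0,0,0,0,10],[0,0,0,0,10]],
  ],
)

```text
time: 6.55
tcp_pos: [0.5418, -0.1465, 0.1789]
orientation: [[-0.919, 0.394, -0.0], [0.394, 0.919, 0.001], [0.001, 0.001, -1.0]]
force: [0.1, 0.2, -2.5]
finger_gap: 0.0222
```

```bash
python3 - <<'E'
from h import *
np.set_printoptions(precision=4,suppress=True)
c=cap("wrist","w5");s=readout.observe();print(s["time"],s["tcp_pos"],s["force"],s["ft_torque"],s["orientation"])
print(proj("wrist",c,np.array([.486,-.124,.031])))
E
```

```text
6.6 [ 0.5419 -0.1463  0.179 ] [ 0.4736 -0.4678 -2.4586] [0.0173 0.0084 0.0121] [[-0.9192  0.3937 -0.0004]
 [ 0.3937  0.9192  0.0007]
 [ 0.0006  0.0005 -1.    ]]
[320.1059 123.8071]
```

View pics/w5.png

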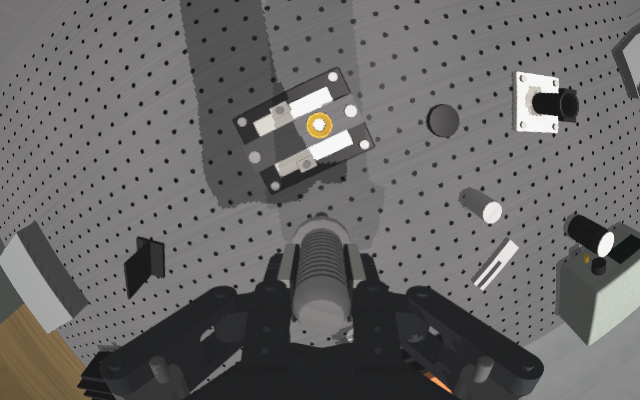

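The bushing's brass ring is clear at (319,125), against a predicted (320,124). I'll fit it by colour.

```bash
cat >> h.py <<'E'
def brass(img,box=None):
    hsv=cv2.cvtColor(img,cv2.COLOR_RGB2HSV);m=cv2.inRange(hsv,(15,110,90),(32,255,255))
    if box: k=np.zeros_like(m);x0,y0,x1,y1=box;k[y0:y1,x0:x1]=255;m&=k
    cs,_=cv2.findContours(m,cv2.RETR_EXTERNAL,cv2.CHAIN_APPROX_NONE)
    c=max(cs,key=cv2.contourArea);return cv2.fitEllipse(c),cv2.contourArea(c),cv2.boundingRect(c)
E
python3 - <<'E'
from h import *
np.set_printoptions(precision=4,suppress=True)
c=cap("wrist");s=readout.observe();R=s["orientation"]
e=brass(c["img"],(290,95,350,155));print(e)
p=plane(*ray("wrist",c,*e[0][0]),.031);print(p,R.T@(p-s["tcp_pos"])*1000)
t=cap("top");e=brass(t["img"],(355,220,390,250));print(e,plane(*ray("top",t,*e[0][0]),.031))
E
```

```text
(((318.7532043457031, 124.85298156738281), (24.890230178833008, 25.266300201416016), 76.72191619873047), 492.0, (306, 112, 27, 26))
[ 0.4865 -0.1254  0.031 ] [ 59.1461  -2.6329 148.1183]
(((371.5159606933594, 234.7105255126953), (4.845499515533447, 6.894524097442627), 179.36680603027344), 7.0, (369, 231, 5, 8)) [ 0.4858 -0.1204  0.031 ]
```

move_arm(
  motion=[
    [[20,-1,0,0,10],[20,-1,0,0,10],[19,-0.5,0,0,10],[0,0,15,0,10],[0,0,20,0,10],[0,0,20,0,10],[0,0,0,0,10],[0,0,0,0,10]],
  ],
)

```text
time: 7.5
tcp_pos: [0.4866, -0.1265, 0.1245]
orientation: [[-0.919, 0.395, -0.001], [0.395, 0.919, 0.0], [0.0, -0.0, -1.0]]
force: [0.8, 0.2, -3.3]
finger_gap: 0.0222
```

```bash
python3 - <<'E'
from h import *
np.set_printoptions(precision=4,suppress=True)
c=cap("wrist","w6");t=cap("scene","s6");q=cap("top","t6");s=readout.observe();print(s["time"],s["tcp_pos"],s["force"],s["ft_torque"])
print(proj("wrist",c,np.array([.4865,-.1254,.031])))
i=cv2.imread("pics/w6.png");j=cv2.imread("pics/s6.png")
cv2.imwrite("pics/z9.png",np.hstack([cv2.resize(i[100:350,220:420],(400,500)),cv2.resize(j[160:260,230:310],(400,500),interpolation=cv2.INTER_NEAREST)]))
E
```

```text
7.65 [ 0.4873 -0.1269  0.1253] [ 0.5227  0.342  -1.4772] [0.0123 0.0857 0.0119]
[322.9081 202.9818]
```

View pics/z9.png

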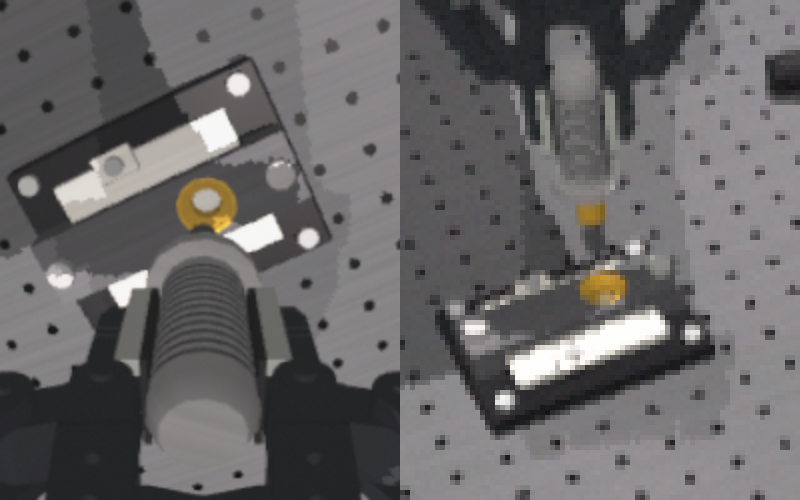

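```bash
python3 - <<'E'
from h import *
np.set_printoptions(precision=4,suppress=True)
c=cap("wrist");s=readout.observe();R=s["orientation"];print(s["tcp_pos"])
for z in(0.044,.048,.052,.056,.06): print(z,proj("wrist",c,s["tcp_pos"]*[1,1,0]+[0,0,z]))
print(proj("wrist",c,np.array([*s["tcp_pos"][:2],s["tcp_pos"][2]+.0465])))
i=cv2.imread("pics/w6.png")
cv2.imwrite("pics/z10.png",cv2.resize(i[175:245,275:365],None,fx=8,fy=8,interpolation=cv2.INTER_NEAREST))
E
```

```text
[ 0.4873 -0.1269  0.1253]
0.044 [321.6647 208.2782]
0.048 [321.6729 210.0148]
0.052 [321.6813 211.8087]
0.056 [321.69   213.6628]
0.06 [321.699 215.58 ]
[322.1472 315.6627]
```

View pics/z10.png

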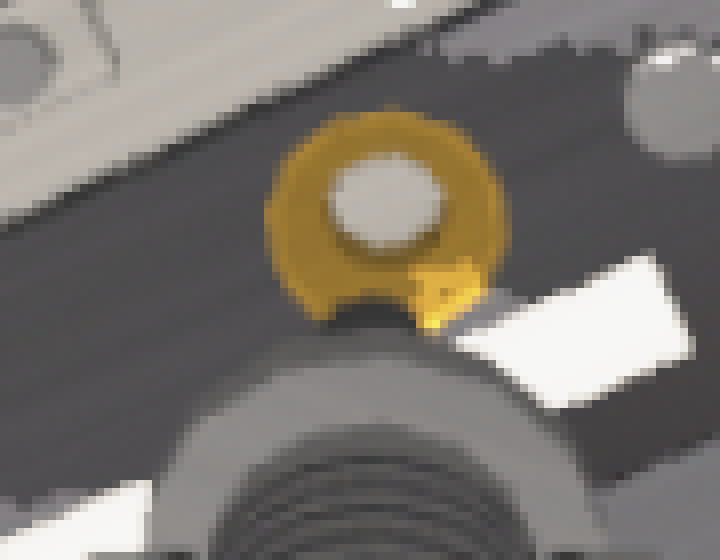

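```bash
python3 - <<'E'
from h import *
np.set_printoptions(precision=4,suppress=True)
c=cap("wrist");s=readout.observe();R=s["orientation"]
p=plane(*ray("wrist",c,323.4,202.8),.031);print(s["tcp_pos"],p,R.T@(p-s["tcp_pos"])*1000,s["force"])
E
```

```text
[ 0.4872 -0.1269  0.1252] [ 0.4876 -0.1255  0.031 ] [ 0.3049  1.3559 94.1786] [ 0.4069  0.42   -2.363 ]
```

move_arm(
  motion=[
    [[0.6,1.3,0,0,10],[0,0,5,0,10],[0,0,5,0,10],[0,0,5,0,10],[0,0,0,0,10],[0,0,0,0,10]],
  ],
)

```text
time: 8.35
tcp_pos: [0.4863, -0.1255, 0.109]
orientation: [[-0.918, 0.396, -0.001], [0.396, 0.918, 0.0], [0.001, -0.0, -1.0]]
force: [0.2, 0.6, -1.9]
finger_gap: 0.0223
```

```bash
python3 - <<'E'
from h import *
np.set_printoptions(precision=4,suppress=True)
c=cap("wrist","w7");t=cap("scene","s7");s=readout.observe();print(s["time"],s["tcp_pos"],s["force"],s["ft_torque"])
i=cv2.imread("pics/w7.png");j=cv2.imread("pics/s7.png")
cv2.imwrite("pics/z11.png",np.hstack([cv2.resize(i[170:240,285:355],(400,400),interpolation=cv2.INTER_NEAREST),cv2.resize(j[180:230,245:295],(400,400),interpolation=cv2.INTER_NEAREST)]))
E
```

```text
8.45 [ 0.4866 -0.1255  0.1093] [-0.2759 -0.8414 -2.8295] [ 0.0534 -0.031   0.021 ]
```

View pics/z11.png

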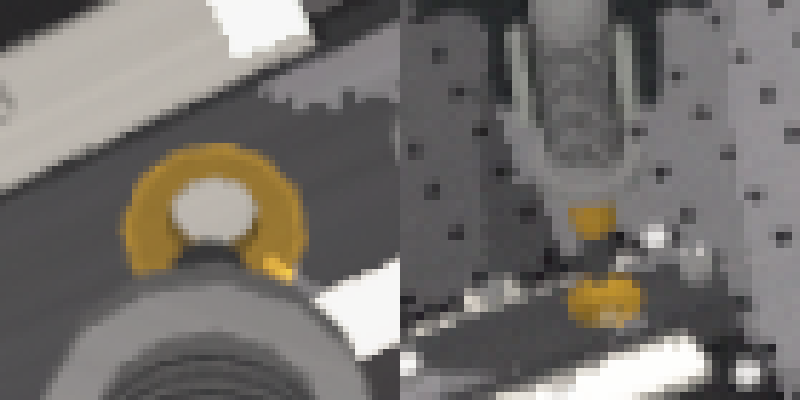

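move_arm(
  motion=[
    [[0,0,3,0,10],[0,0,3,0,10],[0,0,3,0,10],[0,0,3,0,10],[0,0,0,0,10],[0,0,0,0,10]],
  ],
)

```text
time: 9.05
tcp_pos: [0.4864, -0.1254, 0.0972]
orientation: [[-0.918, 0.396, -0.0], [0.396, 0.918, 0.0], [0.0, -0.0, -1.0]]
force: [0.2, -0.5, -1.6]
finger_gap: 0.0221
```

move_arm(
  motion=[
    [[0,0,1,0,10],[0,0,1,0,10],[0,0,1,0,10],[0,0,1,0,10],[0,0,0,0,10]],
  ],
)

```text
time: 9.55
tcp_pos: [0.4864, -0.1254, 0.0931]
orientation: [[-0.918, 0.396, -0.0], [0.396, 0.918, 0.0], [0.0, -0.0, -1.0]]
force: [0.4, -0.2, -2.2]
finger_gap: 0.0225
```

```bash
python3 - <<'E'
from h import *
np.set_printoptions(precision=4,suppress=True)
c=cap("wrist","w8");t=cap("scene","s8");s=readout.observe();print(s["time"],s["tcp_pos"],s["force"],s["ft_torque"])
i=cv2.imread("pics/w8.png");j=cv2.imread("pics/s8.png")
cv2.imwrite("pics/z12.png",np.hstack([cv2.resize(i[170:240,285:355],(400,400),interpolation=cv2.INTER_NEAREST),cv2.resize(j[180:230,245:295],(400,400),interpolation=cv2.INTER_NEAREST)]))
E
```

```text
9.65 [ 0.4865 -0.1254  0.0933] [ 0.4263 -0.8582 -2.1825] [0.0138 0.0352 0.0294]
```

View pics/z12.png

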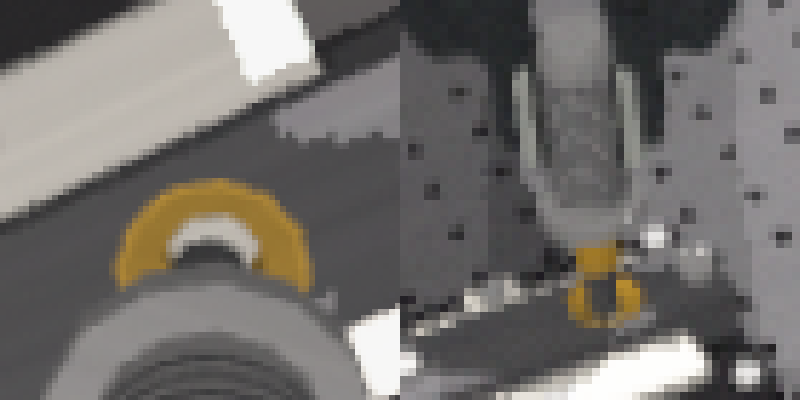

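move_arm(
  motion=[
    [[0,0.5,1,0,10],[0,0,1,0,10],[0,0,1,0,10],[0,0,0,0,10]],
  ],
)

```text
time: 10.05
tcp_pos: [0.4866, -0.1249, 0.0901]
orientation: [[-0.918, 0.396, -0.0], [0.396, 0.918, 0.0], [0.0, -0.0, -1.0]]
force: [0.3, -0.9, -3.0]
finger_gap: 0.0223
```

move_arm(
  motion=[
    [[0,0,1,0,10],[0,0,1,0,10],[0,0,0,0,10]],
  ],
)

```text
time: 10.35
tcp_pos: [0.4866, -0.1249, 0.0881]
orientation: [[-0.918, 0.396, -0.0], [0.396, 0.918, 0.0], [0.0, -0.0, -1.0]]
force: [-0.3, 0.2, -1.0]
finger_gap: 0.0223
```

move_arm(
  motion=[
    [[0,0,0.5,0,10],[0,0,0,0,10]],
  ],
)

```text
time: 10.55
tcp_pos: [0.4866, -0.1249, 0.0877]
orientation: [[-0.918, 0.396, -0.0], [0.396, 0.918, 0.0], [0.0, 0.0, -1.0]]
force: [0.3, 0.3, -2.2]
finger_gap: 0.0223
```

move_arm(
  motion=[
    [[0,0,0.5,0,10],[0,0,0,0,10]],
  ],
)

```text
time: 10.75
tcp_pos: [0.4867, -0.1249, 0.0872]
orientation: [[-0.918, 0.396, -0.0], [0.396, 0.918, 0.0], [0.0, 0.0, -1.0]]
force: [-1.0, 0.4, -1.9]
finger_gap: 0.0221
```

move_arm(
  motion=[
    [[0,0,0.5,0,10],[0,0,0,0,10]],
  ],
)

```text
time: 10.95
tcp_pos: [0.4866, -0.1249, 0.0867]
orientation: [[-0.918, 0.396, -0.0], [0.396, 0.918, 0.0], [0.0, 0.0, -1.0]]
force: [-0.6, 1.1, -2.0]
finger_gap: 0.0224
```

move_arm(
  motion=[
    [[0,0,0.5,0,10],[0,0,0,0,10]],
  ],
)

```text
time: 11.15
tcp_pos: [0.4867, -0.1249, 0.0863]
orientation: [[-0.918, 0.396, -0.0], [0.396, 0.918, 0.0], [0.0, 0.0, -1.0]]
force: [-0.7, 0.6, -2.1]
finger_gap: 0.0228
```

Not in contact yet. I'll go on in 0.5 mm steps.

move_arm(
  motion=[
    [[0,0,0.5,0,10],[0,0,0.5,0,10],[0,0,0,0,10]],
  ],
)

```text
time: 11.45
tcp_pos: [0.4868, -0.125, 0.0854]
orientation: [[-0.918, 0.396, 0.0], [0.396, 0.918, 0.0], [-0.0, 0.0, -1.0]]
force: [-1.1, 1.3, 2.4]
finger_gap: 0.0225
```

move_arm(
  motion=[
    [[0,0,0.5,0,10],[0,0,0.5,0,10],[0,0,0,0,10]],
  ],
)

```text
time: 11.75
tcp_pos: [0.4869, -0.125, 0.0845]
orientation: [[-0.918, 0.396, 0.0], [0.396, 0.918, -0.0], [-0.0, 0.0, -1.0]]
force: [-3.1, 1.2, 5.6]
finger_gap: 0.022
```

move_arm(
  motion=[
    [[0,0,0.5,0,10],[0,0,0.5,0,10],[0,0,0,0,10]],
  ],
)

```text
time: 12.05
tcp_pos: [0.487, -0.1251, 0.0837]
orientation: [[-0.918, 0.396, 0.001], [0.396, 0.918, -0.0], [-0.001, 0.0, -1.0]]
force: [-2.8, 0.3, 7.4]
finger_gap: 0.0226
```

move_arm(
  motion=[
    [[0.3,-0.1,0.5,0,10],[0,0,0.5,0,10],[0,0,0,0,10]],
  ],
)

```text
time: 12.35
tcp_pos: [0.4869, -0.1251, 0.0828]
orientation: [[-0.918, 0.396, 0.001], [0.396, 0.918, -0.0], [-0.001, 0.0, -1.0]]
force: [-1.9, 0.5, 7.7]
finger_gap: 0.0224
```

move_arm(
  motion=[
    [[0,0,0.5,0,10],[0,0,0.5,0,10],[0,0,0,0,10]],
  ],
)

```text
time: 12.65
tcp_pos: [0.4869, -0.1251, 0.0818]
orientation: [[-0.918, 0.396, 0.001], [0.396, 0.918, -0.0], [-0.001, 0.0, -1.0]]
force: [-3.5, 0.7, 7.9]
finger_gap: 0.0222
```

move_arm(
  motion=[
    [[0.2,-0.1,0.5,0,10],[0,0,0.5,0,10],[0,0,0,0,10]],
  ],
)

```text
time: 12.95
tcp_pos: [0.4868, -0.1251, 0.0809]
orientation: [[-0.918, 0.396, 0.001], [0.396, 0.918, -0.0], [-0.001, 0.0, -1.0]]
force: [-2.2, 0.7, 7.5]
finger_gap: 0.0225
```

move_arm(
  motion=[
    [[0,0,0.5,0,10],[0,0,0.5,0,10],[0,0,0,0,10]],
  ],
)

```text
time: 13.25
tcp_pos: [0.4868, -0.1251, 0.0797]
orientation: [[-0.918, 0.396, 0.001], [0.396, 0.918, -0.0], [-0.001, 0.0, -1.0]]
force: [-1.0, 0.5, 6.9]
finger_gap: 0.0223
```

move_arm(
  motion=[
    [[0,0,0.5,0,10],[0,0,0,0,10]],
  ],
)

```text
time: 13.45
tcp_pos: [0.4867, -0.1251, 0.0791]
orientation: [[-0.918, 0.396, 0.001], [0.396, 0.918, -0.0], [-0.001, 0.0, -1.0]]
force: [-1.2, 0.2, 5.2]
finger_gap: 0.0224
```

move_arm(
  motion=[
    [[0,0,0.5,0,10],[0,0,0,0,10]],
  ],
)

```text
time: 13.65
tcp_pos: [0.4865, -0.1251, 0.0784]
orientation: [[-0.918, 0.396, 0.001], [0.396, 0.918, -0.0], [-0.001, 0.0, -1.0]]
force: [-0.3, 0.0, 3.1]
finger_gap: 0.0225
```

```bash
python3 - <<'E'
from h import *
np.set_printoptions(precision=4,suppress=True)
for k in range(2):
  c=cap("wrist","w9");s=readout.observe();print(s["time"],s["tcp_pos"],s["force"],s["ft_torque"])
cap("scene","s9")
i=cv2.imread("pics/w9.png");j=cv2.imread("pics/s9.png")
cv2.imwrite("pics/z13.png",np.hstack([cv2.resize(i[150:350,230:410],(360,400)),cv2.resize(j[180:230,245:295],(400,400),interpolation=cv2.INTER_NEAREST)]))
E
```

```text
13.7 [ 0.4866 -0.1251  0.0784] [-0.976  -0.2332  3.5844] [ 0.0503 -0.0086  0.007 ]
13.75 [ 0.4865 -0.125   0.0783] [ 0.1363 -0.2726  2.745 ] [-0.0003 -0.0532  0.0033]
```

View pics/z13.png

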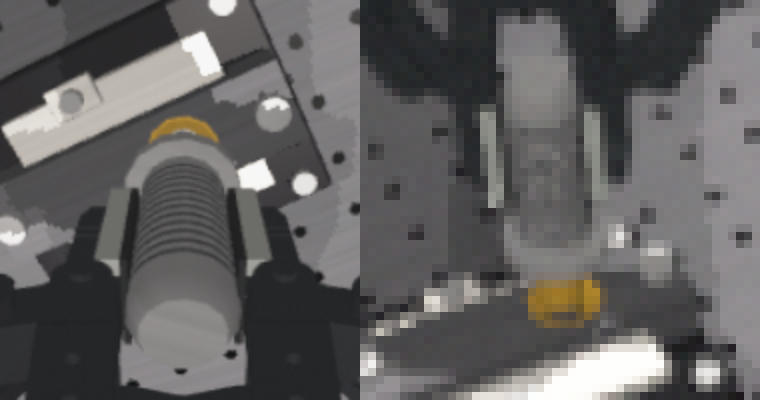

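move_arm(
  motion=[
    [[0,0,0.4,0,10],[0,0,0,0,10]],
  ],
)

```text
time: 14.0
tcp_pos: [0.4863, -0.125, 0.0778]
orientation: [[-0.918, 0.396, 0.0], [0.396, 0.918, -0.0], [-0.0, -0.0, -1.0]]
force: [1.1, -0.1, 1.4]
finger_gap: 0.0225
```

move_arm(
  motion=[
    [[0,0,0.3,0,10],[0,0,0,0,10]],
  ],
)

```text
time: 14.2
tcp_pos: [0.4863, -0.125, 0.0775]
orientation: [[-0.918, 0.396, 0.0], [0.396, 0.918, -0.0], [-0.0, -0.0, -1.0]]
force: [0.2, -0.8, 0.9]
finger_gap: 0.0223
```

move_arm(
  motion=[
    [[0,0,0.3,0,10],[0,0,0,0,10]],
  ],
)

```text
time: 14.4
tcp_pos: [0.4863, -0.125, 0.0774]
orientation: [[-0.918, 0.396, 0.0], [0.396, 0.918, -0.0], [-0.0, 0.0, -1.0]]
force: [0.9, -0.4, 2.7]
finger_gap: 0.0221
```

Past the peak, the force fell to about 3 N. It has just started to rise again with the tool stopped, so the stroke is complete and the punch has snapped. Easing off.

move_arm(
  motion=[
    [[0,0,-1,0,10],[0,0,-2,0,10],[0,0,-3,0,10],[0,0,-3,0,10],[0,0,-3,0,10],[0,0,-4,0,10],[0,0,-4,0,10],[0,0,0,0,10]],
  ],
)

```text
time: 15.2
tcp_pos: [0.4863, -0.125, 0.0977]
orientation: [[-0.918, 0.396, 0.0], [0.396, 0.918, 0.0], [-0.0, 0.0, -1.0]]
force: [0.2, -1.4, -1.4]
finger_gap: 0.0225
```

move_arm(
  motion=[
    [[0,0,-5,0,10],[0,0,-10,0,10],[0,0,-20,0,10],[0,0,-20,0,10],[0,0,-20,0,10],[0,0,-8,0,10],[0,0,0,0,10],[0,0,0,0,10]],
  ],
)

```text
time: 16.0
tcp_pos: [0.4858, -0.1248, 0.1799]
orientation: [[-0.918, 0.396, -0.0], [0.396, 0.918, 0.0], [0.001, 0.0, -1.0]]
force: [-0.1, -0.1, -2.2]
finger_gap: 0.0228
```

```bash
python3 - <<'E'
from h import *
np.set_printoptions(precision=4,suppress=True)
c=cap("wrist","w10");t=cap("scene","s10");s=readout.observe();print(s["time"],s["tcp_pos"],s["force"],s["ft_torque"])
R=s["orientation"]
print(R.T@(np.array([.5506,.1303,.178])-s["tcp_pos"])*1000)
print(proj("wrist",c,s["tcp_pos"]+[0,0,.0465]))
i=cv2.imread("pics/w10.png");j=cv2.imread("pics/s10.png")
cv2.imwrite("pics/z14.png",np.hstack([cv2.resize(i[150:350,230:410],(360,400)),cv2.resize(j[140:200,245:305],(400,400),interpolation=cv2.INTER_NEAREST)]))
E
```

```text
16.1 [ 0.4855 -0.1248  0.1793] [ 0.0491 -0.8118 -2.8069] [-0.0065 -0.0037 -0.0071]
[ 41.0904 260.0352   1.2502]
[321.8402 314.2113]
```

View pics/z14.png

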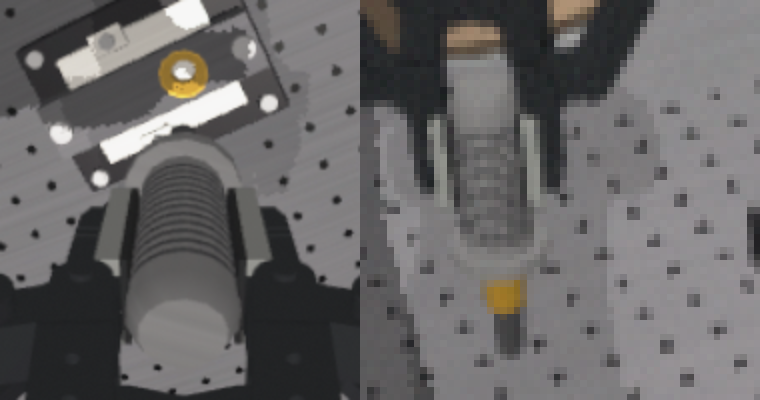

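move_arm(
  motion=[
    [[3,17,0,0,10],[5,33,0,0,10],[6,38,0,0,10],[6,40,0,0,10],[6,40,0,0,10],[6,40,0,0,10],[5,33,0,0,10],[4,19,0,0,10]],
  ],
)

```text
time: 16.9
tcp_pos: [0.5511, 0.1336, 0.179]
orientation: [[-0.92, 0.393, -0.002], [0.393, 0.92, 0.0], [0.002, -0.0, -1.0]]
force: [-0.3, 0.2, -1.7]
finger_gap: 0.022
```

move_arm(
  motion=[
    [[0,0,0,0,10],[0,0,0,0,10],[0,0,0,0,10]],
  ],
)

```text
time: 17.2
tcp_pos: [0.551, 0.1286, 0.1797]
orientation: [[-0.918, 0.397, -0.001], [0.397, 0.918, -0.001], [0.001, -0.001, -1.0]]
force: [0.1, 0.2, -1.9]
finger_gap: 0.0222
```

```bash
python3 - <<'E'
from h import *
np.set_printoptions(precision=4,suppress=True)
c=cap("wrist","w11");t=cap("scene","s11");s=readout.observe();print(s["time"],s["tcp_pos"],s["force"],s["orientation"])
R=s["orientation"]
print(R.T@(np.array([.5506,.1303,.0895])-s["tcp_pos"])*1000)
i=cv2.imread("pics/w11.png");j=cv2.imread("pics/s11.png")
cv2.imwrite("pics/z15.png",np.hstack([cv2.resize(i[150:240,280:370],(450,450),interpolation=cv2.INTER_NEAREST),cv2.resize(j[145:205,350:390],(300,450),interpolation=cv2.INTER_NEAREST)]))
E
```

```text
17.3 [0.5513 0.1286 0.1801] [ 0.1576  0.0352 -2.5651] [[-0.9176  0.3975 -0.0004]
 [ 0.3975  0.9176 -0.0006]
 [ 0.0001 -0.0006 -1.    ]]
[ 1.2994  1.3673 90.6189]
```

View pics/z15.png

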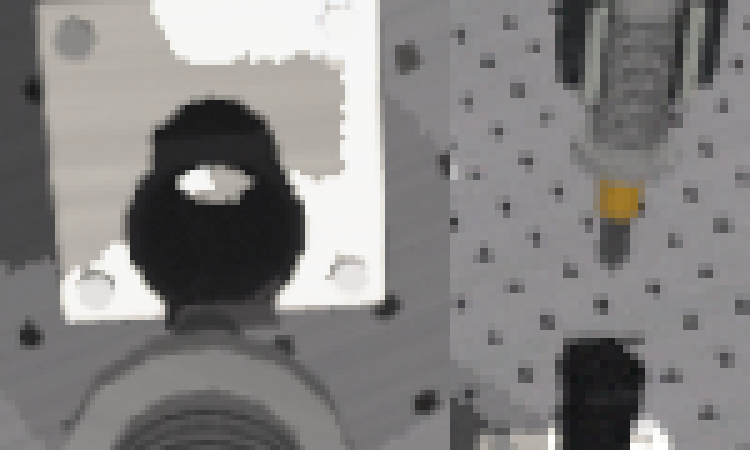

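move_arm(
  motion=[
    [[1.3,1.4,5,0,10],[0,0,15,0,10],[0,0,15,0,10],[0,0,5,0,10],[0,0,0,0,10],[0,0,0,0,10],[0,0,0,0,10]],
  ],
)

```text
time: 18.0
tcp_pos: [0.5512, 0.1319, 0.141]
orientation: [[-0.918, 0.396, 0.001], [0.396, 0.918, 0.0], [-0.001, 0.001, -1.0]]
force: [0.2, -0.6, -1.5]
finger_gap: 0.0225
```

```bash
python3 - <<'E'
from h import *
np.set_printoptions(precision=4,suppress=True)
c=cap("wrist","w12");t=cap("scene","s12");s=readout.observe();print(s["time"],s["tcp_pos"],s["force"])
R=s["orientation"]
print(R.T@(np.array([.5506,.1303,.0895])-s["tcp_pos"])*1000)
i=cv2.imread("pics/w12.png");j=cv2.imread("pics/s12.png")
cv2.imwrite("pics/z16.png",np.hstack([cv2.resize(i[150:240,280:370],(450,450),interpolation=cv2.INTER_NEAREST),cv2.resize(j[145:205,350:390],(300,450),interpolation=cv2.INTER_NEAREST)]))
E
```

```text
18.1 [0.5511 0.1319 0.1409] [-0.3829 -0.4732 -2.6256]
[-0.1268 -1.7642 51.448 ]
```

View pics/z16.png

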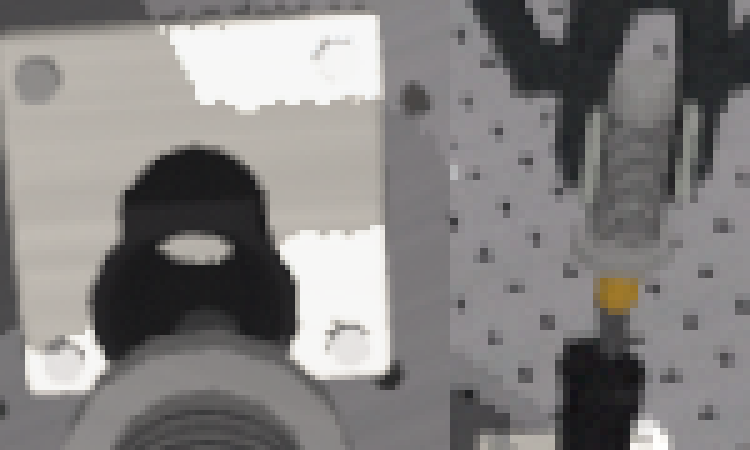

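move_arm(
  motion=[
    [[0,-1.7,3,0,10],[0,0,5,0,10],[0,0,8,0,10],[0,0,0,0,10],[0,0,0,0,10]],
  ],
)

```text
time: 18.6
tcp_pos: [0.5498, 0.1302, 0.1238]
orientation: [[-0.918, 0.396, -0.001], [0.396, 0.918, -0.0], [0.001, -0.001, -1.0]]
force: [-0.9, 0.2, -2.6]
finger_gap: 0.0223
```

move_arm(
  motion=[
    [[0,0,8,0,10],[0,0,8,0,10],[0,0,8,0,10],[0,0,5,0,10],[0,0,3,0,10],[0,0,0,0,10],[0,0,0,0,10]],
  ],
)

```text
time: 19.3
tcp_pos: [0.5502, 0.1303, 0.0924]
orientation: [[-0.918, 0.396, 0.0], [0.396, 0.918, 0.0], [-0.0, 0.0, -1.0]]
force: [0.0, 0.7, -2.9]
finger_gap: 0.0224
```

move_arm(
  motion=[
    [[0,0,1,0,10],[0,0,1,0,10],[0,0,0,0,10]],
  ],
)

```text
time: 19.6
tcp_pos: [0.55, 0.1303, 0.0903]
orientation: [[-0.918, 0.396, 0.0], [0.396, 0.918, 0.0], [-0.0, 0.0, -1.0]]
force: [0.1, -0.8, -2.0]
finger_gap: 0.0223
```

move_arm(
  motion=[
    [[0,0,0.5,0,10],[0,0,0,0,10],[0,0,0,0,10]],
  ],
)

```text
time: 19.9
tcp_pos: [0.5501, 0.1303, 0.0898]
orientation: [[-0.918, 0.396, 0.0], [0.396, 0.918, 0.0], [-0.0, 0.0, -1.0]]
force: [0.3, -1.0, -2.4]
finger_gap: 0.0222
```

move_arm(
  motion=[
    [[0,0,0.5,0,10],[0,0,0,0,10],[0,0,0,0,10]],
  ],
)

```text
time: 20.2
tcp_pos: [0.5501, 0.1303, 0.0895]
orientation: [[-0.918, 0.396, 0.0], [0.396, 0.918, 0.0], [-0.0, 0.0, -1.0]]
force: [-0.1, -0.6, 1.5]
finger_gap: 0.0225
```

move_arm(
  motion=[
    [[0,0,0.5,0,10],[0,0,0,0,10],[0,0,0,0,10]],
  ],
)

```text
time: 20.5
tcp_pos: [0.5502, 0.1303, 0.0895]
orientation: [[-0.918, 0.396, 0.0], [0.396, 0.918, 0.0], [-0.0, 0.0, -1.0]]
force: [-2.7, -0.3, 6.8]
finger_gap: 0.0225
```

Seated, with the TCP at the grasp height and the force rising. I'll release and look.

move_arm(
  motion=[
    [[0,0,-0.4,0,10],[0,0,0,0,30],[0,0,0,0,50],[0,0,0,0,70],[0,0,0,0,85],[0,0,0,0,85],[0,0,0,0,85],[0,0,0,0,85]],
  ],
  newtons=20,
)

```text
time: 21.3
tcp_pos: [0.5501, 0.1303, 0.0892]
orientation: [[-0.918, 0.396, 0.0], [0.396, 0.918, 0.0], [-0.0, 0.0, -1.0]]
force: [-0.5, 0.4, -0.1]
finger_gap: 0.0853
```

```bash
python3 - <<'E'
from h import *
np.set_printoptions(precision=4,suppress=True)
c=cap("wrist","w13");t=cap("scene","s13");s=readout.observe();print(s["time"],s["tcp_pos"],s["force"],s["finger_gap"])
i=cv2.imread("pics/w13.png");j=cv2.imread("pics/s13.png")
cv2.imwrite("pics/z17.png",np.hstack([i[150:400,150:490],cv2.resize(j[140:223,340:420],(241,250))]))
E
```

```text
21.4 [0.5501 0.1303 0.0892] [ 0.5867 -0.3992  0.0787] 0.08488462687057553
```

View pics/z17.png

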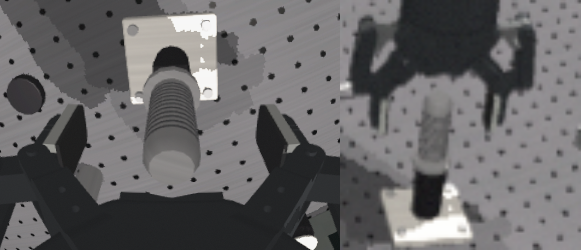

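The punch stands as it did at the start, with its top at crop (173,163) and free of both pads. I'll retreat straight up.

move_arm(
  motion=[
    [[0,0,-10,0,85],[0,0,-25,0,85],[0,0,-35,0,85],[0,0,-40,0,85],[0,0,-32,0,85],[0,0,0,0,85],[0,0,0,0,85]],
  ],
)

```text
time: 22.1
tcp_pos: [0.5503, 0.1304, 0.2324]
orientation: [[-0.918, 0.396, 0.002], [0.396, 0.918, 0.001], [-0.002, 0.002, -1.0]]
force: [0.3, -0.5, -0.4]
finger_gap: 0.0847
```

move_arm(
  motion=[
    [[-35,0,0,0,85],[-30,0,0,0,85],[0,0,0,0,85],[0,0,0,0,85],[0,0,0,0,85]],
  ],
)

```text
time: 22.6
tcp_pos: [0.6085, 0.1051, 0.2302]
orientation: [[-0.919, 0.395, -0.002], [0.395, 0.919, -0.0], [0.002, -0.001, -1.0]]
force: [-0.8, 0.7, 0.3]
finger_gap: 0.085
```

```bash
python3 - <<'E'
from h import *
np.set_printoptions(precision=4,suppress=True)
c=cap("wrist","w14");t=cap("scene","s14");q=cap("top","t14");s=readout.observe();print(s["time"],s["tcp_pos"],s["force"],s["finger_gap"])
i=cv2.imread("pics/w14.png");j=cv2.imread("pics/s14.png");k=cv2.imread("pics/t14.png")
a=cv2.resize(i[80:152,285:357],(360,360),interpolation=cv2.INTER_NEAREST);b=cv2.resize(j[160:230,345:395],(257,360),interpolation=cv2.INTER_NEAREST)
cv2.imwrite("pics/z18.png",np.hstack([a,b]))
for n in("scene","top"):
    d=np.abs(cv2.imread(f"pics/{n}0.png").astype(int)-cv2.imread(f"pics/{n[0]}14.png")).max(2)>60
    nn,l,st,_=cv2.connectedComponentsWithStats(d.astype(np.uint8));print(n,[x.tolist() for x in st[1:] if x[4]>15])
E
```

```text
22.75 [0.609  0.1052 0.2311] [-0.2488  0.9229 -0.2906] 0.08483240972792247
scene [[372, 0, 17, 67, 654], [415, 0, 10, 5, 30], [437, 0, 25, 35, 394], [455, 4, 11, 2, 18], [412, 14, 11, 6, 27], [240, 16, 26, 16, 76], [410, 30, 10, 8, 63], [234, 32, 9, 6, 25], [267, 33, 10, 19, 108], [426, 32, 44, 32, 528], [220, 36, 15, 22, 55], [236, 39, 30, 32, 119], [229, 45, 10, 28, 74], [237, 46, 7, 27, 53], [426, 55, 4, 9, 17], [405, 58, 12, 8, 59], [270, 64, 8, 21, 121], [404, 64, 12, 7, 20], [349, 70, 74, 56, 2126], [223, 72, 9, 19, 79], [275, 121, 13, 16, 129], [286, 127, 50, 13, 174], [384, 131, 18, 3, 21], [357, 134, 5, 13, 41], [401, 134, 5, 15, 45], [242, 137, 33, 10, 190], [247, 146, 137, 90, 1729], [356, 213, 12, 7, 33]]
top [[222, 102, 46, 28, 259], [210, 115, 40, 37, 312], [251, 114, 13, 13, 134], [247, 123, 57, 166, 1817], [287, 203, 5, 10, 28], [256, 286, 28, 7, 67], [213, 298, 82, 54, 1159], [110, 329, 43, 14, 190], [292, 338, 9, 56, 129], [0, 341, 19, 27, 200], [156, 343, 13, 3, 22], [176, 349, 10, 5, 20], [194, 355, 19, 9, 29], [9, 359, 67, 34, 802], [224, 366, 46, 34, 660], [0, 375, 12, 24, 148], [317, 377, 51, 23, 226], [318, 383, 33, 15, 314], [299, 393, 11, 7, 47]]
```

View pics/z18.png

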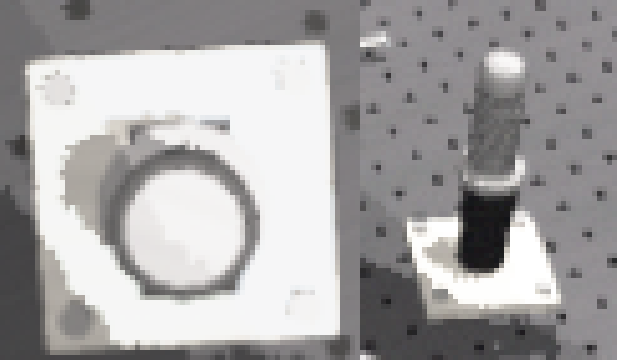

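View pics/s14.png

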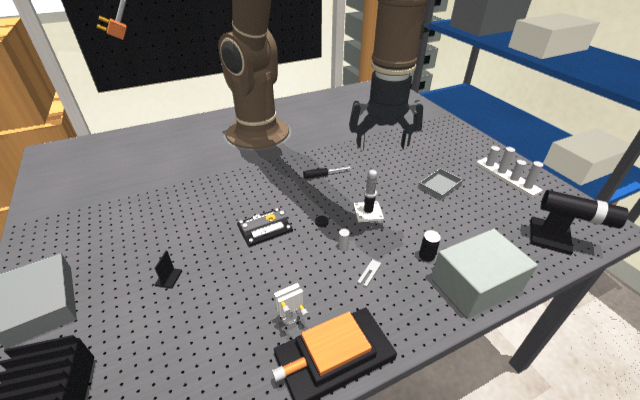

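```bash
python3 - <<'E'
from h import *
c=cap("wrist");s=readout.observe();print(s["time"])
e=plane(*ray("wrist",c,285+183/5,80+227/5),.136);f=plane(*ray("wrist",c,285+185/5,80+196/5),.010);print(e,f)
env.hand_in()
E
```

```text
22.8
[0.55210739 0.12962065 0.136     ] [0.5527719  0.12996453 0.01      ]
the job is handed in; nothing more can be done
```

I snapped the punch on the blank through the bushing, stood it back in its stand and let go. I then handed the job in at 22.8 s of the 64 s allowed; the hand-in gives no verdict.

- **Grasp:** I located the punch from two cameras and two wrist views, and gripped it at 80 N.
- **Press:**
  - I lined the nose up with the bushing using two wrist views, which agreed to about 1 mm.
  - The nose met the blank with the tool about 8.7 mm above where it stopped.
  - The spring force rose to about 10 N, then fell to about 3 N.
  - The last 0.3 mm step reached the solid stop, and the force rose there by about 2 N. I eased off at once. The highest reading was about 10 N, against the 18 N limit.
- **Return:** The collar touched the rim at the same tool height as when I gripped it. After release the force read about zero.

**Last checks:**
- The last wrist picture puts the punch's top within about 1 mm of the middle of the stand's foot, so it stands upright and centred.
- The gripper is open and clear of everything.
- By eye, the bystanders are where they were. I compared the start and end pictures, but the arm and its shadow made most of the differences, so I did not measure the bystanders' positions.

**Disagreements:**
- The camera estimates of the bushing and the punch top differed by 2 to 5 mm between views, so I relied on the close wrist views.
- While pressing, a sideways force of up to 3.5 N appeared, probably the nose touching the bushing wall. I nudged it sideways twice, and the force was back near zero by the snap.

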